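Open and lock the air supply valve on the riveting bench

TASK

Open the air supply to the riveting bench at the locking valve, the unit with the bar-grip knob: pull its knob up to unlock it, turn it clockwise (seen from above) until you feel it come up against its stop, then push it back down until it is fully home and locked there, and let go. Feel your way gently: do not force the knob against its stop or ram it down, and leave the loose things on the bench where they are.

Things in the scene. Friction and masses are not known exactly. Their poses are not given: they have to be found in the camera images.
- valve: Locking air valve, bolted down: steel foot 96 (x) by 84 (y) by 8 mm, aluminium block, round collar 76 mm across, its top 66 mm up, black bar-grip knob. Stands in a row, any order, about 0.21 m apart, with a regulator (plain round black knob) and a filter (round grey bowl), both under 96 mm tall. Origin under the foot's centre on the knob's axis; z up
- valve_knob: Black knob: round skirt 62 mm across, 12 mm thick, with an upright grip bar on it 54 mm long, 18 wide, 34 tall, centred on the vertical axis; white line on top at the bar's -x end. Origin on the axis at the skirt's underside (68 mm above the bench when home; bar top 114 mm). x along the bar, y across, z up; rises and turns with the knob. Bar starts along the valve's x
- knob_grip (a point): Centre of the knob's grip bar: on the axis, half-way up the bar, 17 mm above the skirt's top and 17 mm below the bar's top; axes as the knob's
- lock (a point): The lock inside the valve, on the axis 44 mm above the bench; fixed, unseen. A lug under the knob, 30 mm off axis, sits in a slot. It finds a second slot only in the last 0.07 rad before the turn stop; elsewhere, pushed down, it rests on the land between, about 6 mm up. The lug breaks at 18 N: about 0.5 N m at the turn stop, or 18 N (beyond the lift drag) down on the land
- seat: The fixed seat inside the valve that the knob comes down on when fully home; unseen. It stands 40 N of push. Origin on the axis, 40 mm above the bench; axes as the valve's
- lift (a joint): How far the knob is pulled up, m: 0 = fully home (locked against turning), 0.010 = upper end stop. Drags with about 4 N and stays where it is left. Below about 0.006 the lug is still in its slot and the knob cannot turn
- turn (a joint): How far the knob is turned clockwise seen from above, rad: about 0 at the start. Pulled up, it turns clockwise with about 0.06 N m of drag as far as a hard stop, which differs from valve to valve between about 0.84 and 1.45 and is shown by no mark: feel for it (torque rises, the knob no longer follows)
- die: Bystander: steel riveting die, 32 mm across its foot, 30 mm tall; origin under its centre
- collar: Bystander: dark steel shaft collar, 36 mm across, 16 mm tall; origin under its centre
- hammer: Bystander: hammer lying flat
- driver: Bystander: screwdriver lying flat
- dish: Bystander: open steel dish, 84 mm across, 30 mm tall; origin under its centre
- crampon: Bystander: flat steel crampon frame, 150 by 80 mm, 18 mm tall at its teeth; origin under its centre
Not all that is in view belongs to the job. What is shaped like the valve but blue or turquoise is not meant.

How it is judged:
On the way, in this order (a step that is already met when the one before it is completed fails the run):
1. the knob is pulled up clear of its lock (value of joint lift above 0.0065 m), for 0.1 s.
2. the knob is turned clockwise, still pulled up or resting on the land (value of joint turn above 0.65 rad and value of joint lift above 0.0045 m), for 0.05 s.
At the end, for the whole second after the job is handed in: The knob is fully home (lift under 1.8 mm) in its second slot (turned more than 0.7 rad clockwise, where it can only be home at the stop) (value of joint lift below 0.0018 m and value of joint turn above 0.7 rad); the robot touches nothing.
It fails at once if the knob's lug is forced against its stop or land, or turned while locked, with more than 18 N (contact force between valve_knob and valve above 18 N).
It fails at once if the knob is rammed down on its seat with more than 40 N (contact force between valve_knob and seat above 40 N).
It fails at once if a loose bystander is moved more than 30 mm (distance of any of die, collar, hammer, driver, dish, crampon from where it was at the start of the episode above 0.03 m).
It also fails if it takes over 67 s, if anything falls off the work surface, if the arm or the gripper's body presses on something with over 40 N, if the wrist force passes 120 N, or if a joint passes its speed limit or range.

ROBOT

A 6-joint arm with a two-finger parallel gripper is mounted at the origin on the work surface. World frame = base frame: x ahead of the robot, y to its left, z up, the work surface at z = 0. Lengths are in m, angles in rad, forces in N, time in s.
With the tool pointing down it reaches from about 0.4 to 0.825 m from the base axis. Payload 7 kg.
Tool frame: the origin (TCP) lies midway between the tips of the shut fingers; the grasp point (between the pads) lies 19 mm behind it (robot.hold_point_z is the distance from the TCP to the grasp point, in m); z points along the fingers, y is the line along which they close (so a half turn about z gives the same grasp; the last joint's range is limited). The gripper opens to 88 mm and grips with 3 to 60 N. Pads are 19 mm wide; open, the fingers measure 130 mm over their backs; the gripper's body (78 mm by 193 mm) begins 47 mm behind the grasp point.
Start: joints at [-0.877, 0.359, 0.012, 0, -1.224, -0.288], TCP at [0.266, -0.62, 0.202] pointing down, gripper open.
Joint ranges: [-3.07, 3.07], [-1.43, 2.12], [-1.02, 1.25], [-3.03, 1.67], [-3.05, -0], [-3.03, 3.03]. Speed limits (rad/s): [2.39, 2.39, 3.01, 3.14, 3.14, 3.14].

INTERFACE

Orientations are given as a rotation vector (axis times angle).
In Python, from rig import robot gives the robot as it stands.
- The arm moves only by the shell command python3 -m pendant 'ROWS' [OPENING]. ROWS is JSON, a list of rows, each an object of numbers: "x", "y", "z": the shift along the tool's x, y, z normalised to -1 to 1, where 1 is 250 mm; "ax", "ay", "az": the turn, a rotation vector about the tool's x, y, z normalised to -1 to 1, where 1 is 60 degrees. A call has 1 to 5 rows; each row is the pose to reach, as a shift and turn from the pose commanded when the call began, along the tool's axes at that moment; what a row does not reach only later rows make up. A row lasts 1/10 s, in which the tool goes at most 50 mm and 8.59 degrees, less where a joint would pass 70% of its speed; a pose out of reach is approached as far as the arm can. A call with a number of a shift or a turn outside -1 to 1 is refused whole. A call with a gripper value outside its range is refused whole. OPENING is the closure, from 0 (fully open) to 1 (shut), set as the call begins (- or left out, the last holds). The fingers move at their own pace and stop on an object; the grip force is fixed at half the most. Time passes only in rows, so rows that repeat a pose let the fingers close. It gives the time, the measured TCP pose, the force, the opening and the grip force at its end, in the units of the state.
- robot.get_obs(): the state, without advancing time (a new reading comes with each control period).
- robot.snapshot(name): name is "side" or "top" or "wrist"; returns the picture (400x640x3 uint8, red, green, blue); there is no depth.
- robot.get_calibration(name): a dict with "mtx" (3x3 intrinsics, pixels), "eye" and "attitude" of the camera in the world; the wrist camera has in their place "T_tool_cam" (4x4, takes a point from camera to tool coordinates, whose origin is the TCP and whose axes are the flange's). Camera axes: x right, y down, z forward; pixel columns grow to the right and rows downward; lengths in m; the calibration is good to about 2 mm. A picture is of the moment at which its call begins: read the wrist's pose just before it. get_calibration takes no time and is no camera call.
- robot.close_job(): hands the job in; it is judged then, once.
Trained networks look in the newest picture that a camera, given by its name, has taken for a name from the list of things; names that differ only in an ending like _2 or _b are one class to them, and where a whole thing is asked for, a point or a joint stands for the part that bears it (a point fixed in the world has none). Each returns a list of dicts, best first, with "confidence" (0 to 1); they miss things now and then, are a little off and sometimes report something else, mostly with a low value. They report only what shows in the picture. A call takes as long as a camera call. They do not tell look-alikes from the thing itself.
- robot.silhouettes(camera, query): "pixels" (400x640 bool, what is visible of it) and "bbox" ([left, top, right, bottom] in pixels, round what is visible of it).
- robot.mark_of(camera, query): "location" ([row, column] in pixels: a listed point, or the origin of a listed thing).
The state is a dict: "time_s": time; "joints": joint angles; "joint_vel": joint speeds; "joint_torque": joint torques, N m; "ee_pos": TCP position; "orientation": TCP orientation; "wrist_force": force on the tool from outside, world axes, zero at the start; "moment": the same for the moment, N m; "finger_gap": opening from 0.0 (shut) to 1.0 (fully open); "grasp_force": force on a finger pad.
Only numpy, scipy, OpenCV 4.12 (cv2) and the standard library are available. Lean on these libraries where they do the work, as an engineer would, in place of code of your own. Each camera call takes 0.05 s, during which the arm holds its last target. There are 200 camera calls.

## Working session

There is one attempt and no reset: what is moved stays moved. The work goes in short steps, Python scripts to look and compute and a shell command to move; the robot and the scene stay as the last step left them, time stands still between calls to the robot, and variables do not carry over. Pictures are saved under pics/ and viewed, at most 10 in all, crops included, and the job is handed in when it is done.

```bash
mkdir -p pics; python3 - <<'E'
from rig import robot
import cv2,numpy as np
o=robot.get_obs();print({k:np.round(v,3).tolist() for k,v in o.items()})
ims=[]
for c in ("side","top"):
    im=robot.snapshot(c);ims.append(im)
    print(c,{k:np.round(v,3).tolist() if not isinstance(v,str) else v for k,v in robot.get_calibration(c).items()})
    for q in("valve","valve_knob","knob_grip"):
        print(c,q,[(np.round(r["location"]).tolist(),round(r["confidence"],2)) for r in robot.mark_of(c,q)])
w=np.vstack(ims);w=cv2.resize(w,(480,600),interpolation=cv2.INTER_AREA)
cv2.imwrite("pics/a.png",ims[0][:,:,::-1]);cv2.imwrite("pics/b.png",ims[1][:,:,::-1])
print({k:np.round(v,3).tolist() for k,v in robot.get_calibration("wrist").items()})
E
```

```text
{'time_s': 0.0, 'joints': [-0.877, 0.359, 0.011, -0.0, -1.224, -0.288], 'joint_vel': [-0.0, -0.0, 0.001, 0.0, 0.0, 0.0], 'joint_torque': [0.0, -58.272, 29.306, 6.997, 0.007, -0.0], 'ee_pos': [0.266, -0.62, 0.201], 'orientation': [0.633, -3.077, -0.003], 'wrist_force': [0.137, -1.016, -0.485], 'moment': [0.01, 0.057, 0.011], 'grasp_force': 0.0, 'finger_gap': 0.999}
side {'mtx': [[375.085, 0.0, 319.852], [0.0, 375.085, 207.42], [0.0, 0.0, 1.0]], 'eye': [-0.027, 0.532, 0.69], 'attitude': [-0.982, 2.351, -1.132]}
side valve [([269.0, 368.0], 0.98), ([263.0, 256.0], 0.9), ([296.0, 299.0], 0.79), ([328.0, 245.0], 0.27)]
side valve_knob [([248.0, 361.0], 0.94), ([244.0, 254.0], 0.73), ([276.0, 301.0], 0.71)]
side knob_grip [([234.0, 253.0], 0.74), ([239.0, 366.0], 0.6), ([265.0, 300.0], 0.58)]
top {'mtx': [[510.679, 0.0, 326.805], [0.0, 510.679, 197.005], [0.0, 0.0, 1.0]], 'eye': [0.376, 0.007, 1.431], 'attitude': [-2.168, 2.146, -0.144]}
top valve [([251.0, 261.0], 0.9), ([197.0, 259.0], 0.84)]
top valve_knob [([271.0, 323.0], 0.81), ([195.0, 253.0], 0.74), ([251.0, 261.0], 0.72)]
top knob_grip [([194.0, 258.0], 0.85), ([271.0, 320.0], 0.81), ([250.0, 256.0], 0.69)]
{'mtx': [[285.073, 0.0, 318.666], [0.0, 285.073, 203.576], [0.0, 0.0, 1.0]], 'T_tool_cam': [[-0.001, -0.953, -0.305, 0.083], [1.0, -0.001, -0.0, 0.001], [0.0, -0.305, 0.953, -0.182], [0.0, 0.0, 0.0, 1.0]]}
```

View pics/a.png

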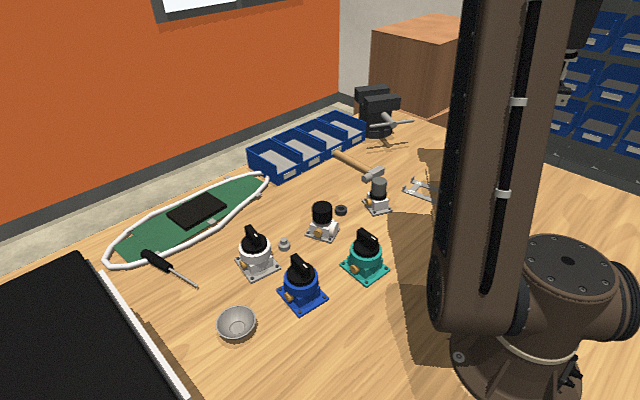

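View pics/b.png

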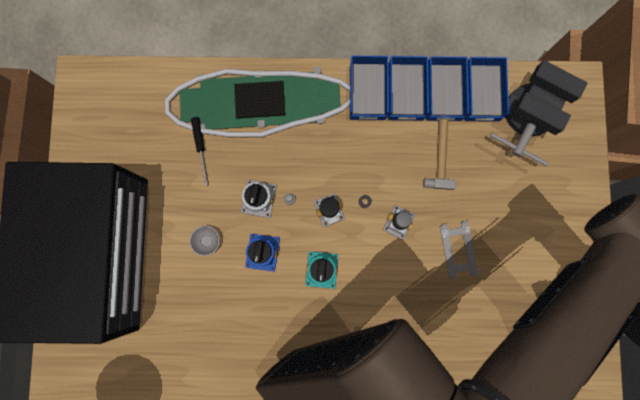

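Look-alikes in the top view: white/aluminium valve with bar grip at (258,196), blue one at (262,252), turquoise one at (322,270), regulator with round knob at (330,208) and filter at (401,221). By the description I choose the white one at (258,196), which is also at (256,250) in the side view. I'll check it in one crop and triangulate.

```bash
cat > h.py <<'E'
from rig import robot
import cv2,numpy as np
from scipy.spatial.transform import Rotation as R
def pose():
    o=robot.get_obs();T=np.eye(4);T[:3,:3]=R.from_rotvec(o["orientation"]).as_matrix();T[:3,3]=o["ee_pos"];return T
def cam(n,T=None):
    c=robot.get_calibration(n)
    if n=="wrist": W=(pose() if T is None else T)@np.array(c["T_tool_cam"])
    else:
        W=np.eye(4);W[:3,:3]=R.from_rotvec(c["attitude"]).as_matrix();W[:3,3]=c["eye"]
    return np.array(c["mtx"]),W
def at_z(n,rc,z,T=None):
    K,W=cam(n,T);d=W[:3,:3]@np.linalg.solve(K,[rc[1],rc[0],1.]);return W[:3,3]+d*(z-W[2,3])/d[2]
E
python3 - <<'E'
from h import *
print(at_z("top",(194,257),.097),at_z("side",(234,253),.097))
a=robot.snapshot("top")[160:290,220:350];b=robot.snapshot("side")[210:300,220:320]
cv2.imwrite("pics/c.png",np.hstack([cv2.resize(a,(400,400),interpolation=2),cv2.resize(b,(400,400),interpolation=2)])[:,:,::-1])
T=pose();print(T.round(3))
E
```

```text
[0.55577513 0.18550289 0.097     ] [0.55900689 0.1940776  0.097     ]
[[-0.919 -0.395 -0.     0.266]
 [-0.395  0.919  0.    -0.62 ]
 [ 0.     0.    -1.     0.202]
 [ 0.     0.     0.     1.   ]]
```

View pics/c.png

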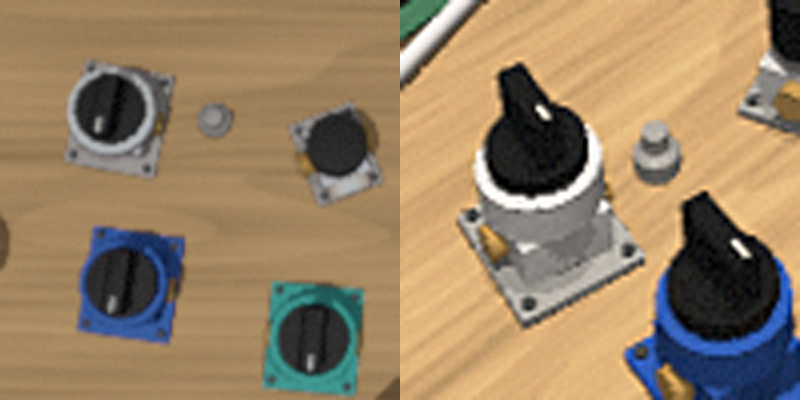

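The crop shows the white valve with its black bar grip at crop (112,108), top pixel (256,195). The white mark is at the end nearest the robot and the die stands beside it at (290,199). Next I travel there.

```bash
python3 -m pendant '[{"x":-0.68,"y":0.73},{"x":-0.68,"y":0.73},{"x":-0.68,"y":0.73},{"x":-0.68,"y":0.73},{"x":-0.68,"y":0.73}]' 0
python3 -m pendant '[{"x":-0.68,"y":0.73},{"x":-0.68,"y":0.73},{"x":-0.68,"y":0.73},{"x":-0.68,"y":0.73},{"x":-0.68,"y":0.73}]'
python3 -m pendant '[{"x":-0.68,"y":0.73,"az":-0.7},{"x":-0.68,"y":0.73,"az":-0.7},{"x":-0.68,"y":0.73,"az":-0.7},{"x":-0.68,"y":0.73,"az":-0.7},{"x":-0.68,"y":0.73,"az":-0.7}]'
python3 - <<'E'
from h import *
T=pose();print(T.round(3),robot.get_obs()["joints"])
d=T[:3,:3].T@(np.array([.557,.19,.202])-T[:3,3]);print(d/.25)
E
```

```text
[[-0.919 -0.395 -0.     0.266]
 [-0.395  0.919  0.    -0.62 ]
 [ 0.     0.    -1.     0.202]
 [ 0.     0.     0.     1.   ]] [-8.76885905e-01  3.58633538e-01  1.18773508e-02 -2.45294252e-05
 -1.22413816e+00 -2.88131298e-01]
[-2.34704083e+00  2.51862240e+00 -1.25929284e-03]validation failed for argument at $[0]...
validation failed for argument at $[0]...
validation failed for argument at $[0]...
```

```bash
python3 -m pendant '[{"x":-0.68,"y":0.73,"z":0,"ax":0,"ay":0,"az":0},{"x":-0.68,"y":0.73,"z":0,"ax":0,"ay":0,"az":0},{"x":-0.68,"y":0.73,"z":0,"ax":0,"ay":0,"az":0},{"x":-0.68,"y":0.73,"z":0,"ax":0,"ay":0,"az":0},{"x":-0.68,"y":0.73,"z":0,"ax":0,"ay":0,"az":0}]' 0
```

```text
time_s: 1.0
ee_pos: [0.3509, -0.3837, 0.2019]
orientation: [-0.632, 3.077, -0.001]
wrist_force: [2.5, 0.1, -0.2]
finger_gap: 0.998
grasp_force: 0.0
```

```bash
python3 -m pendant '[{"x":-0.68,"y":0.73,"z":0,"ax":0,"ay":0,"az":0},{"x":-0.68,"y":0.73,"z":0,"ax":0,"ay":0,"az":0},{"x":-0.68,"y":0.73,"z":0,"ax":0,"ay":0,"az":0},{"x":-0.68,"y":0.73,"z":0,"ax":0,"ay":0,"az":0},{"x":-0.68,"y":0.73,"z":0,"ax":0,"ay":0,"az":0}]'
python3 -m pendant '[{"x":-0.68,"y":0.73,"z":0,"ax":0,"ay":0,"az":-0.7},{"x":-0.68,"y":0.73,"z":0,"ax":0,"ay":0,"az":-0.7},{"x":-0.68,"y":0.73,"z":0,"ax":0,"ay":0,"az":-0.7},{"x":-0.68,"y":0.73,"z":0,"ax":0,"ay":0,"az":-0.7},{"x":-0.68,"y":0.73,"z":0,"ax":0,"ay":0,"az":-0.7}]'
python3 - <<'E'
from h import *
T=pose();print(T.round(3),robot.get_obs()["joints"])
d=T[:3,:3].T@(np.array([.557,.19,.202])-T[:3,3]);print(d/.25)
E
```

```text
time_s: 1.5
ee_pos: [0.4351, -0.1486, 0.2022]
orientation: [-0.633, 3.076, -0.0]
wrist_force: [1.9, 0.3, 1.3]
finger_gap: 1.002
grasp_force: 0.0
time_s: 2.0
ee_pos: [0.5193, 0.0865, 0.2022]
orientation: [-1.702, 2.639, -0.0]
wrist_force: [1.0, -1.0, 1.0]
finger_gap: 1.003
grasp_force: 0.0
[[-0.413 -0.911  0.001  0.519]
 [-0.911  0.413  0.001  0.086]
 [-0.001 -0.001 -1.     0.202]
 [ 0.     0.     0.     1.   ]] [ 5.38035286e-01  1.12502546e-01 -3.13293632e-01  1.02020548e-04
 -1.14384879e+00 -9.63437561e-01]
[-0.43947805  0.03338179  0.00111094]
```

```bash
python3 -m pendant '[{"x":-0.44,"y":0.03,"z":0,"ax":0,"ay":0,"az":-0.7},{"x":-0.44,"y":0.03,"z":0,"ax":0,"ay":0,"az":-0.7},{"x":-0.44,"y":0.03,"z":0,"ax":0,"ay":0,"az":-0.7},{"x":-0.44,"y":0.03,"z":0,"ax":0,"ay":0,"az":-0.7},{"x":-0.44,"y":0.03,"z":0,"ax":0,"ay":0,"az":-0.7}]'
python3 -m pendant '[{"x":0,"y":0,"z":0,"ax":0,"ay":0,"az":-0.7},{"x":0,"y":0,"z":0,"ax":0,"ay":0,"az":-0.7},{"x":0,"y":0,"z":0,"ax":0,"ay":0,"az":-0.7},{"x":0,"y":0,"z":0,"ax":0,"ay":0,"az":-0.7},{"x":0,"y":0,"z":0,"ax":0,"ay":0,"az":-0.7}]'
python3 -m pendant '[{"x":0,"y":0,"z":0,"ax":0,"ay":0,"az":-0.31},{"x":0,"y":0,"z":0,"ax":0,"ay":0,"az":-0.31},{"x":0,"y":0,"z":0,"ax":0,"ay":0,"az":-0.31},{"x":0,"y":0,"z":0,"ax":0,"ay":0,"az":-0.31}]'
python3 - <<'E'
from h import *
T=pose();print(T.round(3),robot.get_obs()["joints"])
im=robot.snapshot("wrist");cv2.imwrite("pics/d.png",im[:,:,::-1])
for q in("valve_knob","knob_grip"):
  for r in robot.mark_of("wrist",q):
    print(q,np.round(r["location"],1),r["confidence"],at_z("wrist",r["location"],.097 if q=="knob_grip" else .068,T).round(4))
E
```

```text
time_s: 2.5
ee_pos: [0.5581, 0.1881, 0.2013]
orientation: [2.536, -1.854, -0.0]
wrist_force: [0.2, 0.0, -0.0]
finger_gap: 0.997
grasp_force: 0.0
time_s: 3.0
ee_pos: [0.5581, 0.1873, 0.2018]
orientation: [-3.032, 0.824, -0.0]
wrist_force: [-0.3, 0.4, -0.9]
finger_gap: 1.0
grasp_force: 0.0
time_s: 3.4
ee_pos: [0.5581, 0.1872, 0.2017]
orientation: [-3.123, 0.337, -0.0]
wrist_force: [-0.4, 0.5, 0.0]
finger_gap: 1.001
grasp_force: 0.0
[[ 0.977 -0.213  0.     0.558]
 [-0.213 -0.977  0.     0.187]
 [ 0.    -0.    -1.     0.202]
 [ 0.     0.     0.     1.   ]] [ 6.55523447e-01  2.17678184e-01 -1.84630596e-01 -1.22057746e-05
 -1.16833636e+00  7.00251927e-01]
valve_knob [190.8 309.7] 0.83 [0.5571 0.199  0.068 ]
valve_knob [296.5 345.7] 0.68 [0.4087 0.1851 0.068 ]
knob_grip [200.9 309.8] 0.63 [0.5538 0.1988 0.097 ]
knob_grip [314.8 347.9] 0.55 [0.4038 0.186  0.097 ]
```

View pics/d.png

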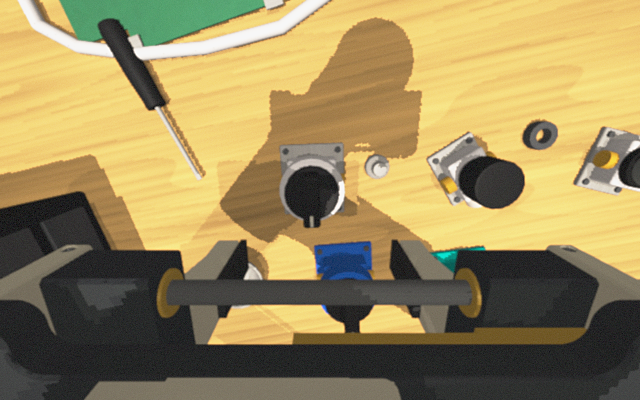

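The wrist view shows the white valve's knob at (311,192), with the bar vertical and so aligned with the tool x. The die is clear at (376,166) and the blue valve is behind at (345,290). I centre, descend to just above the bar, and look again.

```bash
python3 -m pendant '[{"x":-0.016,"y":-0.037,"z":0.14,"ax":0,"ay":0,"az":0},{"x":-0.016,"y":-0.037,"z":0.26,"ax":0,"ay":0,"az":0},{"x":-0.016,"y":-0.037,"z":0.26,"ax":0,"ay":0,"az":0},{"x":-0.016,"y":-0.037,"z":0.26,"ax":0,"ay":0,"az":0}]'
python3 - <<'E'
from h import *
T=pose();print(T.round(3))
im=robot.snapshot("wrist");cv2.imwrite("pics/e.png",cv2.resize(im[130:330,190:450],None,fx=3,fy=3)[:600,:,::-1])
for q in("valve_knob","knob_grip"):
  for r in robot.mark_of("wrist",q):
    print(q,np.round(r["location"],1),r["confidence"],at_z("wrist",r["location"],.097 if q=="knob_grip" else .068,T).round(4))
E
```

```text
time_s: 3.95
ee_pos: [0.5564, 0.197, 0.1371]
orientation: [3.123, -0.333, -0.0]
wrist_force: [0.4, -0.3, 1.5]
finger_gap: 0.998
grasp_force: 0.0
[[ 0.977 -0.211 -0.     0.556]
 [-0.211 -0.977 -0.001  0.197]
 [-0.     0.001 -1.     0.137]
 [ 0.     0.     0.     1.   ]]
valve_knob [332.1 362.9] 0.81 [0.4056 0.1816 0.068 ]
valve_knob [206.3 319.3] 0.72 [0.5555 0.1975 0.068 ]
knob_grip [216.8 320.2] 0.9 [0.5557 0.1967 0.097 ]
```

View pics/e.png

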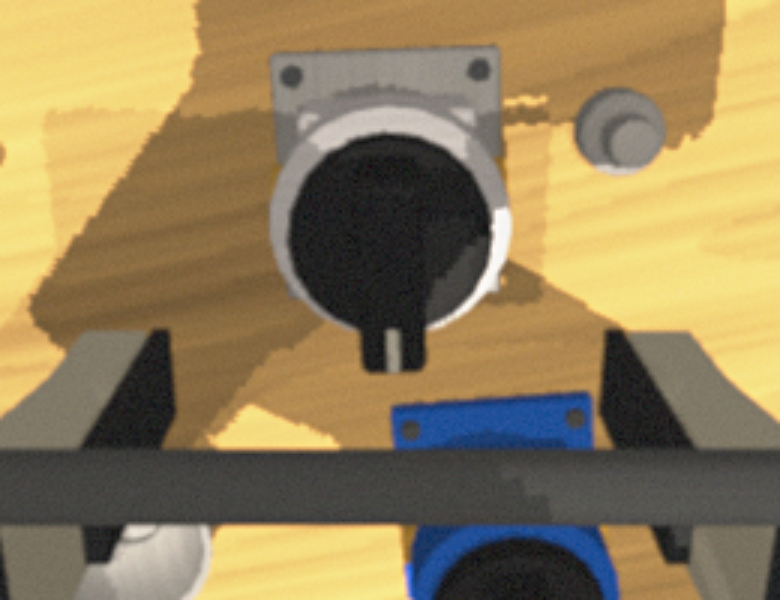

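The close view shows the bar centred between the fingers at crop x 393. The foot edge (272,57)-(497,45) is tilted about 3° counter-clockwise, so I correct the yaw slightly, descend and close.

```bash
python3 -m pendant '[{"x":0,"y":0,"z":0.1,"ax":0,"ay":0,"az":-0.045},{"x":0,"y":0,"z":0.15,"ax":0,"ay":0,"az":-0.045},{"x":0,"y":0,"z":0.2,"ax":0,"ay":0,"az":-0.045},{"x":0,"y":0,"z":0.2,"ax":0,"ay":0,"az":-0.045}]'
python3 -m pendant '[{"x":0,"y":0,"z":0,"ax":0,"ay":0,"az":0},{"x":0,"y":0,"z":0,"ax":0,"ay":0,"az":0},{"x":0,"y":0,"z":0,"ax":0,"ay":0,"az":0},{"x":0,"y":0,"z":0,"ax":0,"ay":0,"az":0},{"x":0,"y":0,"z":0,"ax":0,"ay":0,"az":0}]' 0.75
python3 -m pendant '[{"x":0,"y":0,"z":0,"ax":0,"ay":0,"az":0},{"x":0,"y":0,"z":0,"ax":0,"ay":0,"az":0},{"x":0,"y":0,"z":0,"ax":0,"ay":0,"az":0},{"x":0,"y":0,"z":0,"ax":0,"ay":0,"az":0},{"x":0,"y":0,"z":0,"ax":0,"ay":0,"az":0}]' 0.83
python3 - <<'E'
from h import *
o=robot.get_obs();print(o["moment"],o["wrist_force"],o["ee_pos"],o["joints"])
E
```

```text
time_s: 4.5
ee_pos: [0.5554, 0.1966, 0.0853]
orientation: [3.129, -0.261, -0.003]
wrist_force: [-1.7, 0.2, -0.2]
finger_gap: 1.003
grasp_force: 0.0
time_s: 5.0
ee_pos: [0.5563, 0.1972, 0.087]
orientation: [-3.131, 0.259, -0.001]
wrist_force: [-0.1, -0.1, 0.4]
finger_gap: 0.613
grasp_force: 0.0
time_s: 5.5
ee_pos: [0.5559, 0.1962, 0.0866]
orientation: [3.129, -0.259, -0.001]
wrist_force: [0.9, -3.0, 0.5]
finger_gap: 0.192
grasp_force: 30.0
[-1.22258199 -0.01449218 -0.02894491] [ 0.89463318 -2.96792193  0.51432107] [0.55591352 0.19619705 0.08663505] [ 6.71178619e-01  3.19211515e-01 -3.30805150e-01  8.97179798e-04
 -9.22294120e-01  7.34207243e-01]
```

```bash
python3 -m pendant '[{"x":0,"y":0,"z":-0.008,"ax":0,"ay":0,"az":0},{"x":0,"y":0,"z":-0.016,"ax":0,"ay":0,"az":0},{"x":0,"y":0,"z":-0.024,"ax":0,"ay":0,"az":0},{"x":0,"y":0,"z":-0.034,"ax":0,"ay":0,"az":0},{"x":0,"y":0,"z":-0.034,"ax":0,"ay":0,"az":0}]'
python3 -m pendant '[{"x":0,"y":0,"z":0,"ax":0,"ay":0,"az":0},{"x":0,"y":0,"z":0,"ax":0,"ay":0,"az":0}]'
python3 -c "
from h import *
o=robot.get_obs();print(o['moment'],o['joints'][5])"
```

```text
time_s: 6.0
ee_pos: [0.5558, 0.1963, 0.0951]
orientation: [3.13, -0.259, -0.001]
wrist_force: [1.7, -4.6, -0.9]
finger_gap: 0.195
grasp_force: 30.0
time_s: 6.2
ee_pos: [0.5559, 0.1963, 0.0951]
orientation: [3.13, -0.259, -0.001]
wrist_force: [0.9, -4.0, -2.3]
finger_gap: 0.196
grasp_force: 30.0
[-1.97043895 -0.40046264 -0.01298347] 0.734215416729633
```

```bash
python3 -m pendant '[{"x":0,"y":0.002,"z":0,"ax":0,"ay":0,"az":0},{"x":0,"y":0.002,"z":0,"ax":0,"ay":0,"az":0.02},{"x":0,"y":0.002,"z":0,"ax":0,"ay":0,"az":0.04},{"x":0,"y":0.002,"z":0,"ax":0,"ay":0,"az":0.04}]'
python3 -c "
from h import *
o=robot.get_obs();print(o['moment'],o['joints'][5])
im=robot.snapshot('wrist');cv2.imwrite('pics/f.png',cv2.resize(im[130:330,190:450],None,fx=3,fy=3)[:,:,::-1])"
```

```text
time_s: 6.6
ee_pos: [0.5559, 0.1963, 0.0951]
orientation: [3.124, -0.326, -0.001]
wrist_force: [1.6, -4.2, -2.8]
finger_gap: 0.19
grasp_force: 30.0
[-1.89393424 -0.21377049 -0.01214874] 0.6917403830879802
```

View pics/f.png

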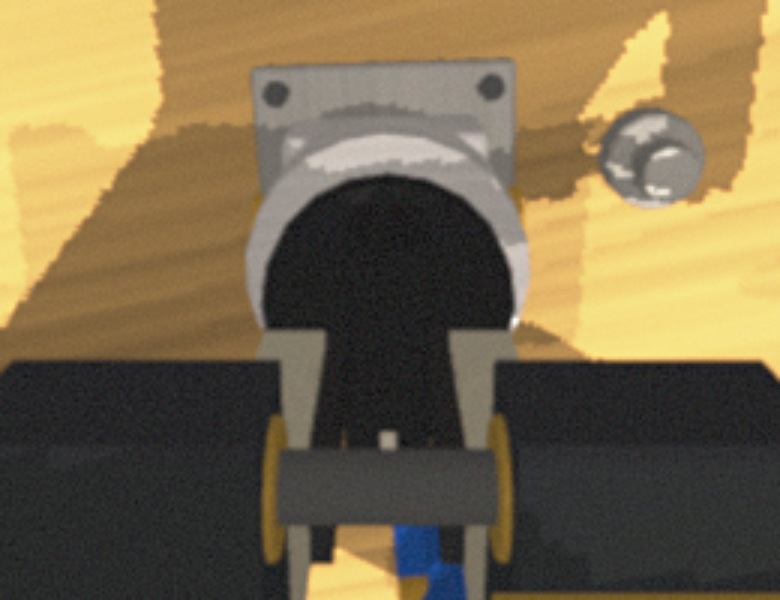

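Fingers hold the bar (white mark at crop (388,440)) and the die is undisturbed. There is little torque so far, so I keep turning in steps.

```bash
python3 -m pendant '[{"x":0,"y":0,"z":0,"ax":0,"ay":0,"az":0.03},{"x":0,"y":0,"z":0,"ax":0,"ay":0,"az":0.06},{"x":0,"y":0,"z":0,"ax":0,"ay":0,"az":0.09},{"x":0,"y":0,"z":0,"ax":0,"ay":0,"az":0.09},{"x":0,"y":0,"z":0,"ax":0,"ay":0,"az":0.09}]'
python3 -c "
from h import *
o=robot.get_obs();print(o['moment'],o['joints'][5])
l=robot.silhouettes('top','valve_knob')
for _ in range(4): robot.snapshot('top'); o=robot.get_obs();print(np.round(o['moment'],3),np.round(o['wrist_force'],1))"
```

```text
time_s: 7.15
ee_pos: [0.5559, 0.1964, 0.0951]
orientation: [3.106, -0.47, -0.001]
wrist_force: [1.1, -5.2, -3.1]
finger_gap: 0.193
grasp_force: 30.0
[-1.91391196 -0.16501966  0.00561827] 0.5996547069884762
[-1.928 -0.225  0.014] [ 0.3 -4.5 -2.3]
[-1.976 -0.204  0.031] [ 1.3 -4.8 -2.5]
[-1.944 -0.199  0.012] [ 1.3 -4.  -2.9]
[-1.975 -0.203 -0.011] [ 1.9 -5.1 -2. ]
```

```bash
python3 -m pendant '[{"x":0,"y":0,"z":0,"ax":0,"ay":0,"az":0.08},{"x":0,"y":0,"z":0,"ax":0,"ay":0,"az":0.16},{"x":0,"y":0,"z":0,"ax":0,"ay":0,"az":0.24},{"x":0,"y":0,"z":0,"ax":0,"ay":0,"az":0.24},{"x":0,"y":0,"z":0,"ax":0,"ay":0,"az":0.24}]'
python3 -m pendant '[{"x":0,"y":0,"z":0,"ax":0,"ay":0,"az":0.06},{"x":0,"y":0,"z":0,"ax":0,"ay":0,"az":0.12},{"x":0,"y":0,"z":0,"ax":0,"ay":0,"az":0.19},{"x":0,"y":0,"z":0,"ax":0,"ay":0,"az":0.19},{"x":0,"y":0,"z":0,"ax":0,"ay":0,"az":0.19}]'
cat > m.py <<'E'
from h import *
a=[]
for _ in range(5): robot.snapshot('top'); o=robot.get_obs();a.append(np.r_[o['moment'],o['wrist_force']])
a=np.array(a);T=pose();print("M,F",a.mean(0).round(3),"sdMz",a[:,2].std().round(3),"turned",round(np.arctan2(np.sin(h:=(-0.0829*2)-0-np.arctan2(T[1,0],T[0,0])),np.cos(h)),4),"j6",o['joints'][5].round(4),"jt6",np.round(o['joint_torque'],2))
E
python3 m.py
```

```text
time_s: 7.9
ee_pos: [0.556, 0.1965, 0.0951]
orientation: [3.023, -0.852, -0.0]
wrist_force: [1.1, -4.1, -2.4]
finger_gap: 0.197
grasp_force: 30.0
time_s: 8.4
ee_pos: [0.556, 0.1966, 0.0951]
orientation: [2.924, -1.148, -0.0]
wrist_force: [0.5, -3.9, -2.7]
finger_gap: 0.189
grasp_force: 30.0
M,F [-1.871 -0.143 -0.034  0.481 -4.768 -3.141] sdMz 0.006 turned 0.5845 j6 0.1494 jt6 [ 2.910e+00 -5.237e+01  2.804e+01  5.460e+00  9.800e-01  4.000e-02]
```

```bash
cat > g.py <<'E'
from h import *
import sys
a=[]
for _ in range(3): robot.snapshot('wrist'); o=robot.get_obs();a.append(np.r_[o['moment'],o['wrist_force']])
m=np.mean(a,0);print(m.round(3),"j6 turned",round(.7342-o['joints'][5],4),"t",o['time_s'])
sys.exit(int(abs(m[2]+.034)>.11))
E
python3 -m pendant '[{"x":0,"y":0,"z":0,"ax":0,"ay":0,"az":0.06},{"x":0,"y":0,"z":0,"ax":0,"ay":0,"az":0.12},{"x":0,"y":0,"z":0,"ax":0,"ay":0,"az":0.12},{"x":0,"y":0,"z":0,"ax":0,"ay":0,"az":0.12}]' >/dev/null
python3 g.py &&
python3 -m pendant '[{"x":0,"y":0,"z":0,"ax":0,"ay":0,"az":0.02},{"x":0,"y":0,"z":0,"ax":0,"ay":0,"az":0.02}]' >/dev/null && python3 g.py &&
python3 -m pendant '[{"x":0,"y":0,"z":0,"ax":0,"ay":0,"az":0.02},{"x":0,"y":0,"z":0,"ax":0,"ay":0,"az":0.02}]' >/dev/null && python3 g.py &&
python3 -m pendant '[{"x":0,"y":0,"z":0,"ax":0,"ay":0,"az":0.02},{"x":0,"y":0,"z":0,"ax":0,"ay":0,"az":0.02}]' >/dev/null && python3 g.py &&
python3 -m pendant '[{"x":0,"y":0,"z":0,"ax":0,"ay":0,"az":0.02},{"x":0,"y":0,"z":0,"ax":0,"ay":0,"az":0.02}]' >/dev/null && python3 g.py &&
python3 -m pendant '[{"x":0,"y":0,"z":0,"ax":0,"ay":0,"az":0.02},{"x":0,"y":0,"z":0,"ax":0,"ay":0,"az":0.02}]' >/dev/null && python3 g.py
```

```text
[-1.841 -0.202 -0.024  0.705 -4.915 -4.311] j6 turned 0.7102 t 9.2
[-1.885 -0.222  0.055  0.694 -5.256 -4.352] j6 turned 0.7322 t 9.55
[-1.843 -0.237  0.063  0.821 -4.541 -4.934] j6 turned 0.7533 t 9.9
[-1.861 -0.213  0.046  1.194 -4.732 -5.179] j6 turned 0.7743 t 10.25
[-1.832 -0.196  0.029  1.026 -4.969 -4.745] j6 turned 0.7952 t 10.6
[-1.822 -0.179  0.039  1.109 -5.04  -5.213] j6 turned 0.8161 t 10.95
```

```bash
sed -i 's/abs(m\[2\]+.034)>.11/abs(m[2]-.045)>.08/' g.py
python3 -m pendant '[{"x":0,"y":0,"z":0,"ax":0,"ay":0,"az":0.02},{"x":0,"y":0,"z":0,"ax":0,"ay":0,"az":0.02}]' >/dev/null && python3 g.py &&
python3 -m pendant '[{"x":0,"y":0,"z":0,"ax":0,"ay":0,"az":0.02},{"x":0,"y":0,"z":0,"ax":0,"ay":0,"az":0.02}]' >/dev/null && python3 g.py &&
python3 -m pendant '[{"x":0,"y":0,"z":0,"ax":0,"ay":0,"az":0.02},{"x":0,"y":0,"z":0,"ax":0,"ay":0,"az":0.02}]' >/dev/null && python3 g.py &&
python3 -m pendant '[{"x":0,"y":0,"z":0,"ax":0,"ay":0,"az":0.02},{"x":0,"y":0,"z":0,"ax":0,"ay":0,"az":0.02}]' >/dev/null && python3 g.py &&
python3 -m pendant '[{"x":0,"y":0,"z":0,"ax":0,"ay":0,"az":0.02},{"x":0,"y":0,"z":0,"ax":0,"ay":0,"az":0.02}]' >/dev/null && python3 g.py &&
python3 -m pendant '[{"x":0,"y":0,"z":0,"ax":0,"ay":0,"az":0.02},{"x":0,"y":0,"z":0,"ax":0,"ay":0,"az":0.02}]' >/dev/null && python3 g.py &&
python3 -m pendant '[{"x":0,"y":0,"z":0,"ax":0,"ay":0,"az":0.02},{"x":0,"y":0,"z":0,"ax":0,"ay":0,"az":0.02}]' >/dev/null && python3 g.py &&
python3 -m pendant '[{"x":0,"y":0,"z":0,"ax":0,"ay":0,"az":0.02},{"x":0,"y":0,"z":0,"ax":0,"ay":0,"az":0.02}]' >/dev/null && python3 g.py &&
python3 -m pendant '[{"x":0,"y":0,"z":0,"ax":0,"ay":0,"az":0.02},{"x":0,"y":0,"z":0,"ax":0,"ay":0,"az":0.02}]' >/dev/null && python3 g.py &&
python3 -m pendant '[{"x":0,"y":0,"z":0,"ax":0,"ay":0,"az":0.02},{"x":0,"y":0,"z":0,"ax":0,"ay":0,"az":0.02}]' >/dev/null && python3 g.py &&
python3 -m pendant '[{"x":0,"y":0,"z":0,"ax":0,"ay":0,"az":0.02},{"x":0,"y":0,"z":0,"ax":0,"ay":0,"az":0.02}]' >/dev/null && python3 g.py &&
python3 -m pendant '[{"x":0,"y":0,"z":0,"ax":0,"ay":0,"az":0.02},{"x":0,"y":0,"z":0,"ax":0,"ay":0,"az":0.02}]' >/dev/null && python3 g.py
```

```text
[-1.819 -0.165  0.048  1.16  -4.569 -4.965] j6 turned 0.8371 t 11.3
[-1.84  -0.118 -0.013  0.467 -4.512 -4.654] j6 turned 0.858 t 11.65
[-1.77  -0.183  0.012  0.999 -4.742 -4.912] j6 turned 0.879 t 12.0
[-1.789 -0.152  0.018  0.603 -4.869 -5.505] j6 turned 0.8999 t 12.35
[-1.778 -0.228  0.024  0.599 -4.419 -4.895] j6 turned 0.9209 t 12.7
[-1.764 -0.232  0.055  1.307 -4.353 -4.663] j6 turned 0.9418 t 13.05
[-1.714 -0.255  0.042  0.836 -4.719 -4.93 ] j6 turned 0.9628 t 13.4
[-1.707 -0.28   0.043  1.473 -4.713 -4.953] j6 turned 0.9837 t 13.75
[-1.705 -0.332  0.032  1.181 -4.449 -4.767] j6 turned 1.0046 t 14.1
[-1.7   -0.399  0.042  1.229 -4.612 -5.046] j6 turned 1.0256 t 14.45
[-1.669 -0.416  0.036  1.463 -4.403 -5.042] j6 turned 1.0465 t 14.8
[-1.612 -0.449  0.038  1.344 -4.625 -5.013] j6 turned 1.0675 t 15.15
```

```bash

python3 -m pendant '[{"x":0,"y":0,"z":0,"ax":0,"ay":0,"az":0.02},{"x":0,"y":0,"z":0,"ax":0,"ay":0,"az":0.02}]' >/dev/null && python3 g.py &&
python3 -m pendant '[{"x":0,"y":0,"z":0,"ax":0,"ay":0,"az":0.02},{"x":0,"y":0,"z":0,"ax":0,"ay":0,"az":0.02}]' >/dev/null && python3 g.py &&
python3 -m pendant '[{"x":0,"y":0,"z":0,"ax":0,"ay":0,"az":0.02},{"x":0,"y":0,"z":0,"ax":0,"ay":0,"az":0.02}]' >/dev/null && python3 g.py &&
python3 -m pendant '[{"x":0,"y":0,"z":0,"ax":0,"ay":0,"az":0.02},{"x":0,"y":0,"z":0,"ax":0,"ay":0,"az":0.02}]' >/dev/null && python3 g.py &&
python3 -m pendant '[{"x":0,"y":0,"z":0,"ax":0,"ay":0,"az":0.02},{"x":0,"y":0,"z":0,"ax":0,"ay":0,"az":0.02}]' >/dev/null && python3 g.py &&
python3 -m pendant '[{"x":0,"y":0,"z":0,"ax":0,"ay":0,"az":0.02},{"x":0,"y":0,"z":0,"ax":0,"ay":0,"az":0.02}]' >/dev/null && python3 g.py &&
python3 -m pendant '[{"x":0,"y":0,"z":0,"ax":0,"ay":0,"az":0.02},{"x":0,"y":0,"z":0,"ax":0,"ay":0,"az":0.02}]' >/dev/null && python3 g.py &&
python3 -m pendant '[{"x":0,"y":0,"z":0,"ax":0,"ay":0,"az":0.02},{"x":0,"y":0,"z":0,"ax":0,"ay":0,"az":0.02}]' >/dev/null && python3 g.py &&
python3 -m pendant '[{"x":0,"y":0,"z":0,"ax":0,"ay":0,"az":0.02},{"x":0,"y":0,"z":0,"ax":0,"ay":0,"az":0.02}]' >/dev/null && python3 g.py &&
python3 -m pendant '[{"x":0,"y":0,"z":0,"ax":0,"ay":0,"az":0.02},{"x":0,"y":0,"z":0,"ax":0,"ay":0,"az":0.02}]' >/dev/null && python3 g.py &&
python3 -m pendant '[{"x":0,"y":0,"z":0,"ax":0,"ay":0,"az":0.02},{"x":0,"y":0,"z":0,"ax":0,"ay":0,"az":0.02}]' >/dev/null && python3 g.py &&
python3 -m pendant '[{"x":0,"y":0,"z":0,"ax":0,"ay":0,"az":0.02},{"x":0,"y":0,"z":0,"ax":0,"ay":0,"az":0.02}]' >/dev/null && python3 g.py
```

```text
[-1.609 -0.477  0.045  1.63  -4.111 -5.109] j6 turned 1.0884 t 15.5
[-1.558 -0.536  0.041  1.824 -3.622 -5.16 ] j6 turned 1.1093 t 15.85
[-1.596 -0.643  0.033  2.101 -4.792 -4.906] j6 turned 1.1303 t 16.2
[-1.575 -0.721  0.02   1.486 -4.422 -4.466] j6 turned 1.1513 t 16.55
[-1.533 -0.738  0.024  2.965 -3.958 -4.71 ] j6 turned 1.1722 t 16.9
[-1.5   -0.843  0.053  2.658 -3.613 -4.913] j6 turned 1.1931 t 17.25
[-1.51  -0.91   0.156  3.002 -3.901 -5.146] j6 turned 1.214 t 17.6
```

```bash

python3 -m pendant '[{"x":0,"y":0,"z":0,"ax":0,"ay":0,"az":0.01},{"x":0,"y":0,"z":0,"ax":0,"ay":0,"az":0.01}]' >/dev/null && python3 g.py
```

```text
[-1.517 -1.004  0.194  2.596 -4.271 -4.801] j6 turned 1.2245 t 17.95
```

Stop felt at about 1.2 rad: torque rose from 0.04 to 0.19 N m over the last three steps. I ease off slightly and push down gently in steps.

```bash
sed 's/^sys.exit.*/print(o["ee_pos"][2].round(4));sys.exit(int(m[5]>9 or abs(m[2])>.3))/' g.py > d.py
python3 -m pendant '[{"x":0,"y":0,"z":0.004,"ax":0,"ay":0,"az":-0.01},{"x":0,"y":0,"z":0.004,"ax":0,"ay":0,"az":-0.01}]' >/dev/null && python3 d.py &&
python3 -m pendant '[{"x":0,"y":0,"z":0.004,"ax":0,"ay":0,"az":0},{"x":0,"y":0,"z":0.004,"ax":0,"ay":0,"az":0}]' >/dev/null && python3 d.py &&
python3 -m pendant '[{"x":0,"y":0,"z":0.003,"ax":0,"ay":0,"az":0},{"x":0,"y":0,"z":0.003,"ax":0,"ay":0,"az":0}]' >/dev/null && python3 d.py &&
python3 -m pendant '[{"x":0,"y":0,"z":0.003,"ax":0,"ay":0,"az":0},{"x":0,"y":0,"z":0.003,"ax":0,"ay":0,"az":0}]' >/dev/null && python3 d.py &&
python3 -m pendant '[{"x":0,"y":0,"z":0.003,"ax":0,"ay":0,"az":0},{"x":0,"y":0,"z":0.003,"ax":0,"ay":0,"az":0}]' >/dev/null && python3 d.py &&
python3 -m pendant '[{"x":0,"y":0,"z":0.003,"ax":0,"ay":0,"az":0},{"x":0,"y":0,"z":0.003,"ax":0,"ay":0,"az":0}]' >/dev/null && python3 d.py
```

```text
[-1.813  0.225  0.118 -0.19  -4.433  4.589] j6 turned 1.2142 t 18.3
0.0948
[-1.876  0.221  0.103 -0.685 -4.678  5.091] j6 turned 1.2142 t 18.65
0.0937
[-1.831  0.181  0.092 -0.136 -4.839  5.043] j6 turned 1.2142 t 19.0
0.0929
[-1.87   0.155  0.113 -0.146 -4.79   5.132] j6 turned 1.2142 t 19.35
0.092
[-1.812  0.139  0.091 -0.08  -5.052  5.115] j6 turned 1.2142 t 19.7
0.0912
[-1.837  0.025  0.133 -0.415 -5.27   4.981] j6 turned 1.2142 t 20.05
0.0904
```

```bash

python3 -m pendant '[{"x":0,"y":0,"z":0.003,"ax":0,"ay":0,"az":0},{"x":0,"y":0,"z":0.003,"ax":0,"ay":0,"az":0}]' >/dev/null && python3 d.py &&
python3 -m pendant '[{"x":0,"y":0,"z":0.003,"ax":0,"ay":0,"az":0},{"x":0,"y":0,"z":0.003,"ax":0,"ay":0,"az":0}]' >/dev/null && python3 d.py &&
python3 -m pendant '[{"x":0,"y":0,"z":0.002,"ax":0,"ay":0,"az":0},{"x":0,"y":0,"z":0.002,"ax":0,"ay":0,"az":0}]' >/dev/null && python3 d.py &&
python3 -m pendant '[{"x":0,"y":0,"z":0.002,"ax":0,"ay":0,"az":0},{"x":0,"y":0,"z":0.002,"ax":0,"ay":0,"az":0}]' >/dev/null && python3 d.py &&
python3 -m pendant '[{"x":0,"y":0,"z":0.002,"ax":0,"ay":0,"az":0},{"x":0,"y":0,"z":0.002,"ax":0,"ay":0,"az":0}]' >/dev/null && python3 d.py &&
python3 -m pendant '[{"x":0,"y":0,"z":0.002,"ax":0,"ay":0,"az":0},{"x":0,"y":0,"z":0.002,"ax":0,"ay":0,"az":0}]' >/dev/null && python3 d.py &&
python3 -m pendant '[{"x":0,"y":0,"z":0.002,"ax":0,"ay":0,"az":0},{"x":0,"y":0,"z":0.002,"ax":0,"ay":0,"az":0}]' >/dev/null && python3 d.py &&
python3 -m pendant '[{"x":0,"y":0,"z":0.002,"ax":0,"ay":0,"az":0},{"x":0,"y":0,"z":0.002,"ax":0,"ay":0,"az":0}]' >/dev/null && python3 d.py
```

```text
[-1.874 -0.033  0.118  0.201 -4.929  5.045] j6 turned 1.2141 t 20.4
0.0896
[-1.876 -0.118  0.127  0.26  -4.619  4.886] j6 turned 1.2141 t 20.75
0.0888
[-1.864 -0.111  0.121  0.352 -4.901  5.11 ] j6 turned 1.2141 t 21.1
0.0883
[-1.89  -0.153  0.13   1.312 -5.083  5.293] j6 turned 1.2141 t 21.45
0.0878
[-1.875 -0.138  0.099  0.925 -5.157  5.47 ] j6 turned 1.2141 t 21.8
0.0873
[-1.854 -0.154  0.114  0.482 -5.243  5.016] j6 turned 1.2141 t 22.15
0.0868
[-1.924  0.136  0.111 -0.576 -4.903  6.561] j6 turned 1.2142 t 22.5
0.0865
[-2.033  0.682  0.117 -1.734 -4.818 10.091] j6 turned 1.2141 t 22.85
0.0865
```

Seated: z stopped at the original grip height and the push rose to 10 N. Release and withdraw.

```bash

python3 -m pendant '[{"x":0,"y":0,"z":0,"ax":0,"ay":0,"az":0},{"x":0,"y":0,"z":0,"ax":0,"ay":0,"az":0},{"x":0,"y":0,"z":0,"ax":0,"ay":0,"az":0},{"x":0,"y":0,"z":0,"ax":0,"ay":0,"az":0},{"x":0,"y":0,"z":0,"ax":0,"ay":0,"az":0}]' 0.4
python3 -m pendant '[{"x":0,"y":0,"z":-0.1,"ax":0,"ay":0,"az":0},{"x":0,"y":0,"z":-0.24,"ax":0,"ay":0,"az":0},{"x":0,"y":0,"z":-0.36,"ax":0,"ay":0,"az":0},{"x":0,"y":0,"z":-0.36,"ax":0,"ay":0,"az":0},{"x":0,"y":0,"z":-0.36,"ax":0,"ay":0,"az":0}]'
python3 -c "
from h import *
a=robot.snapshot('wrist');b=robot.snapshot('side')[200:310,200:340]
cv2.imwrite('pics/k.png',np.hstack([cv2.resize(a,(400,250)),cv2.resize(b,(318,250),interpolation=2)])[:,:,::-1])"
```

```text
time_s: 23.35
ee_pos: [0.556, 0.1968, 0.0854]
orientation: [2.423, -1.999, -0.0]
wrist_force: [1.7, 0.0, 1.0]
finger_gap: 0.57
grasp_force: 0.0
time_s: 23.85
ee_pos: [0.5562, 0.197, 0.1762]
orientation: [-2.422, 1.998, 0.0]
wrist_force: [-0.4, -1.1, -0.3]
finger_gap: 0.599
grasp_force: 0.0
```

View pics/k.png

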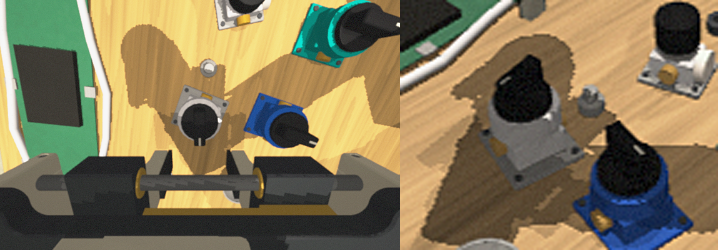

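The picture shows the bar turned about 70° at (200,122) in the wrist view. The die is in place and the gripper is clear.

```bash
python3 -c "
from rig import robot
print(robot.close_job())"
```

```text
the job is handed in; nothing more can be done
None
```

I pulled the valve knob up, turned it clockwise about 1.2 rad until I felt the stop, pushed it down until it seated at about 10 N, released it and handed the job in; no verdict came back.

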